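# Latch the wine case shut

### The arm

A 6-joint arm with a two-finger parallel gripper is mounted at the origin on the work surface. World frame = base frame: x ahead of the robot, y to its left, z up, the work surface at z = 0. Lengths are in mm, angles in rad, forces in N, time in s.
With the tool pointing down it reaches from about 200 to 875 mm from the base axis. Payload 3.4 kg.
Tool frame: the origin (TCP) lies at the very end of the fingers, on their centre line; the grasp point (between the pads) lies 19 mm behind it; z points along the fingers, y is the direction in which the jaws open and shut (so a half turn about z gives the same grasp; the last joint's range is limited). The gripper opens to 94 mm and grips with 3 to 60 N. Pads are 16 mm wide; open, the fingers measure 119 mm over their backs; the gripper's body (75 mm by 177 mm) begins 78 mm behind the grasp point.
Start: joints at [-1.341, 0.276, 1.505, -0, 1.361, -0.121], TCP at [197.599, -540.018, 205.493] pointing down, gripper open.
Joint ranges: [-2.89, 2.89], [-0.75, 2.08], [0.22, 2.7], [-1.18, 4.32], [0.11, 2.71], [-2.7, 2.7]. Speed limits (rad/s): [2.57, 2.57, 3.14, 3.14, 3.14, 3.14].

### API

Orientations are given as [roll, pitch, yaw] about the fixed x, y, z axes, in that order (R = Rz(yaw) Ry(pitch) Rx(roll)).
In Python, from rig import env gives the robot as it stands. Calls block until the motion is done:
- env.movep(position, orientation): joint-space move of the TCP to a pose.
- env.servo_line(position, rate=150, frame=None, threshold=None): straight line of the TCP; frame=None keeps the orientation; rate is the mean speed in mm/s. With threshold (N) it stops when the force on the tool has changed by that much, and returns True; else False.
- env.set_joints(angles): joint-space move.
- env.set_gripper(opening, effort=None): finger opening in mm; effort is the grip in N (None keeps the last); returns when the fingers have stopped.
- env.wait(seconds).
- env.ik(position, orientation): joint angles nearest the present ones, or None.
- env.capture(name): name is "side" or "top"; returns a dict with "image" (420x560x3 uint8, blue, green, red), "intrinsics" (3x3 intrinsics, pixels), "world_to_cam" (4x4, takes a point from world to camera coordinates). Camera axes: x right, y down, z forward; pixel columns grow to the right and rows downward; lengths in mm; the calibration is good to about 2 mm. A picture is of the moment at which its call begins. There is no depth.
A pose or a line that the arm cannot do raises env.Unreachable and nothing moves.
- env.finish_job(): hands the job in, once; it reports no verdict.
Readings, each from a call of its own:
- env.get_time_s(): time.
- env.get_joint_positions(): joint angles.
- env.get_joint_velocities(): joint speeds.
- env.get_joint_efforts(): joint torques, N m.
- env.get_tcp_pos(): TCP position.
- env.get_tool_rot(): TCP orientation.
- env.get_ft_force(): force on the tool from outside, world axes, zero at the start.
- env.get_moment(): the same for the moment, N m.
- env.get_finger_gap(): finger opening in mm.
Only numpy, scipy, OpenCV 4.12 (cv2) and the standard library are available. Lean on these libraries where they do the work, as an engineer would, in place of code of your own. Each camera call takes 0.05 s, during which the arm holds its last target.

### The job

The lid of the wooden wine case on the cellar table stands ajar: close and latch it. Swing the steel lever fully open, press the loop's red pad gently down until the loop's bar clicks under the nose of the brass strike on the lid, then push the lever back over centre until it lies fully down and holds the lid shut by itself. Never force the latch (work by feel, keep the push on it and on the case below 40 N) and do not disturb the other things on the table or on the case.

Things in the scene. Friction and masses are not known exactly. Their poses are not given: they have to be found in the camera images.
- case: Wooden wine case with brass bands, standing on edge, fixed: 360 mm along its y, top face at z = 130 mm. Origin on the table under the seam of its halves; z up. Fixed deep half: x = -101 to -1 mm; lid half: x = 1 to 51 mm. The latch is on the top, at y = 0: a steel base 46 x 46 mm with two cheeks carries the lever; the lid carries the brass strike.
- lid (a joint): Angle of the lid about its hinge along y at x = 0, z = 8 mm: 0 shut, 0.069 when left free (ajar, about 9 mm at the top). A springy gasket pushes it open, about 5 N per mm at the top edge, so it stays shut only if latched.
- lever (a joint): Lever angle about its pivot (axis along case y): 0 closed, level, pointing to case -x; 1.56 fully open at its stop, pointing straight up. It stays where left when unloaded (friction 0.1 N m). With the loop hooked, closing takes up to about 0.45 N m until 0.1 to 0.4 rad from closed (the toggle point); past that it snaps down to 0 and stays. The end stop is hard.
- lever_pivot (a point): The lever's pivot, on the case at x = -30, y = 0, z = 146 mm (fixed in the case). Axes as the case's.
- lever_tip (a point): Centre of the lever's free end, 62 mm from the pivot. The lever is a bar 26 mm wide (along y) and 6 mm thick with a 10 mm round end.
- loop (a joint): Angle of the loop about its hinge on the lever, 14 mm from the pivot towards the lever's tip (20 degrees below the lever's line when closed). The loop's elevation above level, towards case +x, is loop minus lever. It stays where left (friction 0.05 N m). Hooked with the lever fully open it reads about 1.44 (varies by 0.13).
- loop_bar (a point): Centre of the loop's cross bar (6 mm thick, 49 mm long, along y), 67.2 mm from the loop's hinge. This is the part that goes under the strike's nose.
- loop_pad (a point): Centre of the top face of the red thumb pad at the loop's end (24 mm along the loop, 36 wide, 6 thick): 14 mm beyond the bar and 17 mm above it in the loop's frame (x outward along the loop, z out of the pressed face). With the lever fully open, hooking takes roughly 8 to 15 N down on it, far more if the lever is not open; the push drops as the bar snaps under.
- strike_nominal (a point): Nominal centre of the hooked bar: 21 mm above the lid's top (case x = 22 mm lid shut, 32 ajar). Brass strike, 22 mm wide: post on the -x side, nose 4 to 11 mm above the seat, its slope facing +x; a bar pressed down it draws the lid in about 2 mm, then snaps under. The strike slides in slots: its true height is up to 7 mm above or below this, unknown, to be felt. Solid brass under the seat.
- cork: Bystander, leave alone: cork standing on end on the case top, 24 mm across, 45 mm tall. Origin at the centre of its underside.
- foil_cutter: Bystander, leave alone: round black foil cutter lying on the case top, 38 mm across, 14 mm tall. Origin at the centre of its underside.
- bottle_a: Bystander, leave alone: green wine bottle, 75 mm across, 300 mm tall. Origin at the centre of its underside.
- bottle_b: Bystander, leave alone: amber wine bottle, 75 mm across, 300 mm tall. Origin at the centre of its underside.
- carafe: Bystander, leave alone: clear glass carafe, 124 mm across, 185 mm tall. Origin at the centre of its underside.
- wineglass: Bystander, leave alone: wine glass, 72 mm across, 190 mm tall. Origin at the centre of its underside.
- funnel: Bystander, leave alone: copper funnel standing mouth down, 110 mm across, 130 mm tall. Origin at the centre of its underside.
- brush: Bystander, leave alone: wooden-handled brush lying flat, 170 mm long. Origin at the centre of its underside.

How it is judged:
By the outcome, as a careful person would: the job done as asked, in the order asked, and still so for the second after the job is handed in, with the robot touching nothing.
It also fails if it takes over 72 s, if anything falls off the work surface, if the arm or the gripper's body presses on something with over 40 N, if the wrist force passes 120 N, or if a joint passes its speed limit or range.

## Working session

There is one attempt and no reset: what is moved stays moved. The work goes in short steps, each a Python script; the robot and the scene stay as the last script left them, time stands still between calls to the robot, and variables do not carry over. Pictures are saved under pics/ and viewed, and the job is handed in when it is done.

```bash
ls; mkdir -p pics; python3 - <<'E'
from rig import env
import cv2
for n in("side","top"):
    c=env.capture(n); cv2.imwrite(f"pics/{n}0.png",c["image"]); print(n,c["intrinsics"],c["world_to_cam"])
print(env.get_time_s(),env.get_ft_force(),env.get_tool_rot())
E
```

```text
pics
side [[447.40589662   0.         274.52703809]
 [  0.         447.40589662 212.89026815]
 [  0.           0.           1.        ]] [[ 9.75790920e-01 -2.18554847e-01 -8.11530351e-03 -4.86729304e+02]
 [-1.50434364e-01 -6.43791882e-01 -7.50267629e-01  1.50291443e+02]
 [ 1.58750061e-01  7.33325161e-01 -6.61084433e-01  1.43506303e+03]
 [ 0.00000000e+00  0.00000000e+00  0.00000000e+00  1.00000000e+00]]
top [[485.04123977   0.         276.96043192]
 [  0.         485.04123977 215.87692674]
 [  0.           0.           1.        ]] [[-8.16618419e-03 -9.99881909e-01  1.30184921e-02 -1.19668786e+01]
 [-9.96474003e-01  7.04980663e-03 -8.36053922e-02  5.09451661e+02]
 [ 8.35037413e-02 -1.36553259e-02 -9.96413899e-01  1.31147208e+03]
 [ 0.00000000e+00  0.00000000e+00  0.00000000e+00  1.00000000e+00]]
0.1 [0.37021376 0.50205345 0.83575794] [-3.14001397e+00 -1.86490549e-04  3.50787906e-01]
```

View pics/side0.png

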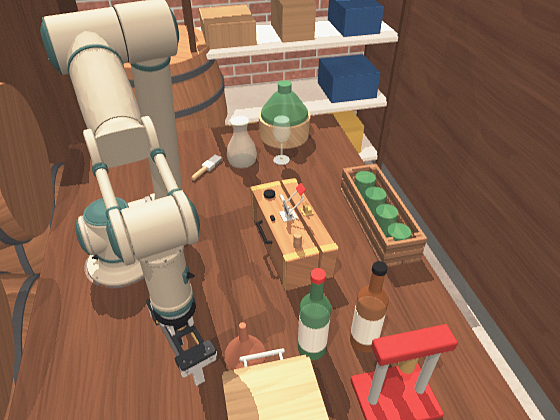

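View pics/top0.png

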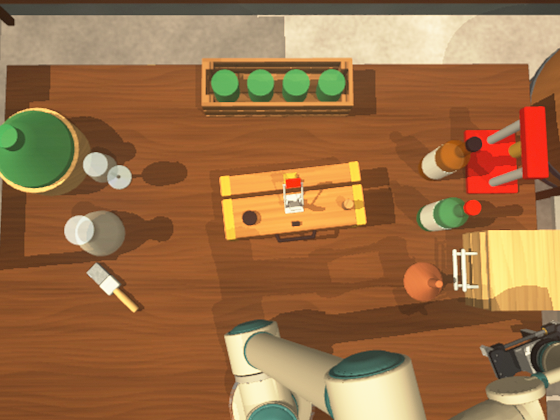

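The top view shows the case at about px (293,200), with the narrower lid half towards world +x. The foil cutter is at (250,218) and the cork at (348,203). In the side view the red pad is at (300,188). I'll zoom in on both.

```bash
python3 - <<'E'
import cv2
a=cv2.imread("pics/side0.png")[170:290,240:345]; b=cv2.imread("pics/top0.png")[150:250,210:375]
cv2.imwrite("pics/side0z.png",cv2.resize(a,None,fx=5,fy=5,interpolation=cv2.INTER_CUBIC))
cv2.imwrite("pics/top0z.png",cv2.resize(b,None,fx=4.8,fy=4.8,interpolation=cv2.INTER_CUBIC))
E
```

```text
(no output)
```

View pics/side0z.png

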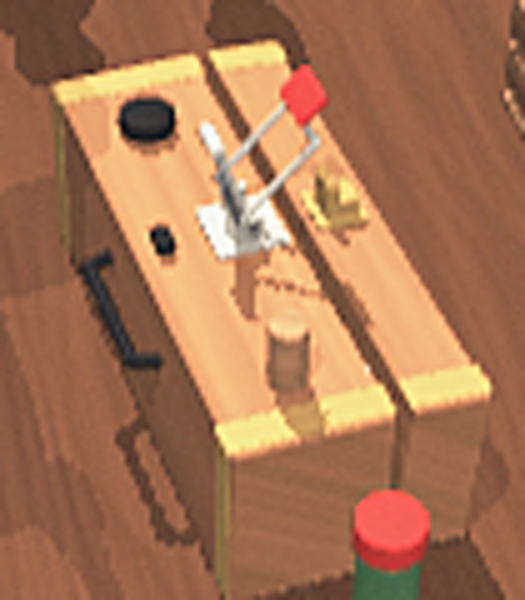

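View pics/top0z.png

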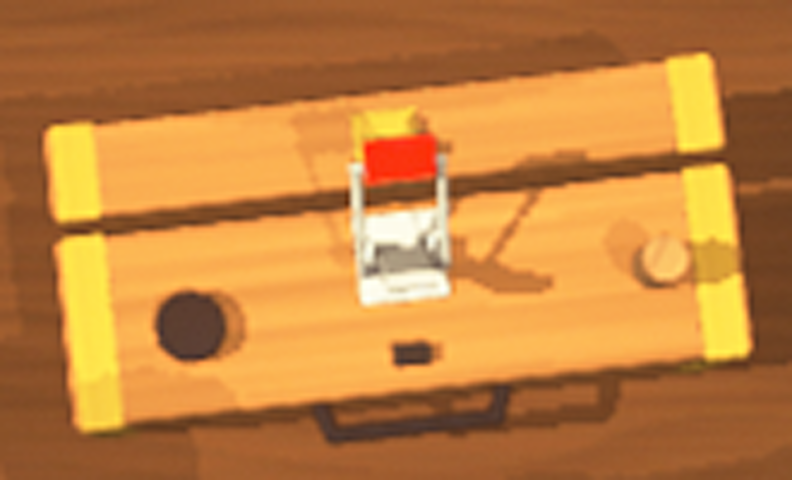

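```bash
cat > h.py <<'E'
import numpy as np, cv2
def cam(c):
    K=np.array(c["intrinsics"]);T=np.array(c["world_to_cam"]);return K,T[:3,:3],T[:3,3]
def ray(c,uv):
    K,R,t=cam(c);d=R.T@np.linalg.solve(K,[uv[0],uv[1],1.]);return -R.T@t,d
def onz(c,uv,z):
    o,d=ray(c,uv);return o+d*(z-o[2])/d[2]
def tri(c1,u1,c2,u2):
    o1,d1=ray(c1,u1);o2,d2=ray(c2,u2)
    s=np.linalg.lstsq(np.c_[d1,-d2],o2-o1,rcond=None)[0]
    p,q=o1+s[0]*d1,o2+s[1]*d2;return (p+q)/2,np.linalg.norm(p-q)
def proj(c,p):
    K,R,t=cam(c);v=K@(R@np.asarray(p,float)+t);return v[:2]/v[2]
def cen(m):
    n,l,s,ce=cv2.connectedComponentsWithStats(m.astype('uint8'));i=1+np.argmax(s[1:,4]);return ce[i],s[i]
E
python3 - <<'E'
from rig import env
from h import *
s=env.capture("side");t=env.capture("top")
cs={}
print("camtop",ray(t,(0,0))[0],"camside",ray(s,(0,0))[0])
# brass/wood case corners, fixed half
loc=np.array([[-1,180],[-1,-180],[-101,180],[-101,-180]])
T=np.array([[56,237],[729,164],[80,432],[750,357]])/4.8+[210,150]-0.4
S=np.array([[200,57],[392,405],[55,87],[228,455]])/5.+[240,170]-0.4
for n,c,P in(("top",t,T),("side",s,S)):
    W=np.array([onz(c,p,130)[:2] for p in P]);
    a=loc-loc.mean(0);b=W-W.mean(0)
    th=np.arctan2((a[:,0]*b[:,1]-a[:,1]*b[:,0]).sum(),(a*b).sum())
    R=np.array([[np.cos(th),-np.sin(th)],[np.sin(th),np.cos(th)]])
    o=W.mean(0)-R@loc.mean(0);print(n,"yaw",th,"orig",o);print((W-o)@R-loc)
def red(c,box):
    im=c["image"].astype(int);m=(im[...,2]>190)&(im[...,1]<90)&(im[...,0]<90)
    k=np.zeros_like(m);x0,y0,x1,y1=box;k[y0:y1,x0:x1]=1;return m&k
a,sa=cen(red(t,(270,160,320,210)));b,sb=cen(red(s,(280,170,320,210)))
print(a,sa,b,sb,tri(t,a,s,b))
E
```

```text
camtop [ 398.04478739    2.35157758 1349.51770403] camside [  269.73868982 -1061.98846375  1057.50667674]
top yaw 0.10321380526447395 orig [561.80539299 -52.07649393]
[[ 1.73869937 -1.01722747]
 [ 1.43696967  1.09663998]
 [-1.71664034 -3.04449017]
 [-1.45902871  2.96507766]]
side yaw 0.09871971708073563 orig [561.63239678 -50.06916698]
[[ 1.84026036 -5.65266608]
 [ 0.34771188  8.75474522]
 [-0.97857171 -5.51904347]
 [-1.20940053  2.41696433]]
[293.06716418 182.91791045] [286 178  15  11 134] [300.15789474 188.70175439] [296 183   9  12  57] (array([568.47225051, -51.19829205, 226.8220631 ]), np.float64(1.3947724452091927))
```

```bash
cat >> h.py <<'E'
O=np.array([561.8,-51.6,0]);YAW=0.102
Rc=np.array([[np.cos(YAW),-np.sin(YAW),0],[np.sin(YAW),np.cos(YAW),0],[0,0,1]])
def w(p): return O+Rc@np.asarray(p,float)
def l(p): return Rc.T@(np.asarray(p,float)-O)
def ony(c,uv,y=0):
    o,d=ray(c,uv);o=l(o);d=Rc.T@d;return o+d*(y-o[1])/d[1]
def tip(q): return np.array([-30-62*np.cos(q),0,146+62*np.sin(q)])
def hinge(q): return np.array([-30-14*np.cos(q-.349),0,146+14*np.sin(q-.349)])
def bar(q,e,dx=67.2,dz=0): return hinge(q)+np.array([dx*np.cos(e)-dz*np.sin(e),0,dx*np.sin(e)+dz*np.cos(e)])
E
python3 - <<'E'
from rig import env
from h import *
s=env.capture("side");t=env.capture("top")
for n,p in dict(levertip=(208,122),pad=(304,96),barR=(315,140),strike=(335,195)).items():
    uv=np.array(p)/5+[240,170]-.4
    print(n,uv,ony(s,uv,-24 if n=='barR' else 0))
print("pad l",l([568.5,-51.2,226.8]))
for q in(.5,.8,1.0,1.2,1.4,1.56): print(q,tip(q),proj(s,w(tip(q)))*5-[1200,850],proj(t,w(tip(q)))*4.8-[1008,720])
for n,x in dict(base=(-30,0,130)).items(): print(proj(t,w(x))*4.8-[1008,720])
for n,c,sc,o in(("side",s,5,(240,170)),("top",t,4.8,(210,150))):
    pass
E
```

```text
levertip [281.2 194. ] [-53.93193524   0.         222.09868975]
pad [300.4 188.8] [6.84748452e+00 1.13686838e-13 2.26049399e+02]
barR [302.6 197.6] [  5.13850136 -24.         211.09719937]
strike [306.6 208.6] [ 3.03335215e+01 -1.13686838e-13  1.41143680e+02]
pad l [  6.7059061  -0.2842946 226.8      ]
0.5 [-84.41011884   0.         175.72438339] [158.16122803 190.14042939] [413.59362003 352.19140472]
0.8 [-73.19581598   0.         190.47607764] [175.59578123 167.56349806] [412.60280116 327.91723093]
1.0 [-63.49874296   0.         198.17120106] [190.8448586  154.34852519] [411.20044908 307.35301597]
1.2 [-52.46618078   0.         203.78642333] [208.2599068  143.29606756] [409.26242067 284.27633488]
1.4 [-40.53796286   0.         207.09788326] [227.08552477 134.89449461] [406.87132559 259.71757932]
1.56 [-30.66935926   0.         207.99638665] [242.60954611 130.33066854] [404.70397055 239.75862738]
[397.3588419  255.71809537]
```

```bash
cat >> h.py <<'E'
ORI=[np.pi,0,YAW]
E
python3 - <<'E'
from rig import env
from h import *
import cv2
env.set_gripper(0,20)
p=env.get_tcp_pos(); env.servo_line([p[0],p[1],400],rate=250)
env.movep(w([-95,0,400]),ORI)
print(env.get_time_s(),l(env.get_tcp_pos()),env.get_tool_rot(),env.get_joint_positions())
env.servo_line(w([-95,0,190]),rate=200)
print(env.get_time_s(),l(env.get_tcp_pos()),env.get_ft_force(),env.get_finger_gap())
s=env.capture("side");t=env.capture("top")
cv2.imwrite("pics/s1.png",cv2.resize(s["image"][140:290,220:360],None,fx=4,fy=4,interpolation=cv2.INTER_CUBIC))
cv2.imwrite("pics/t1.png",cv2.resize(t["image"][150:250,210:375],None,fx=4.8,fy=4.8,interpolation=cv2.INTER_CUBIC))
E
```

```text
4.625 [-95.01840899  -0.72283766 399.82050237] [3.14128848e+00 3.44485345e-04 1.01012085e-01] [-2.79281840e-01  6.63331549e-02  1.30310527e+00 -4.18788026e-04
  1.77236118e+00  1.19041855e+00]
5.825 [-94.25280699  -0.45018591 190.92204586] [0.08413237 0.08076835 0.54427681] 0.31602837835203657
```

View pics/s1.png

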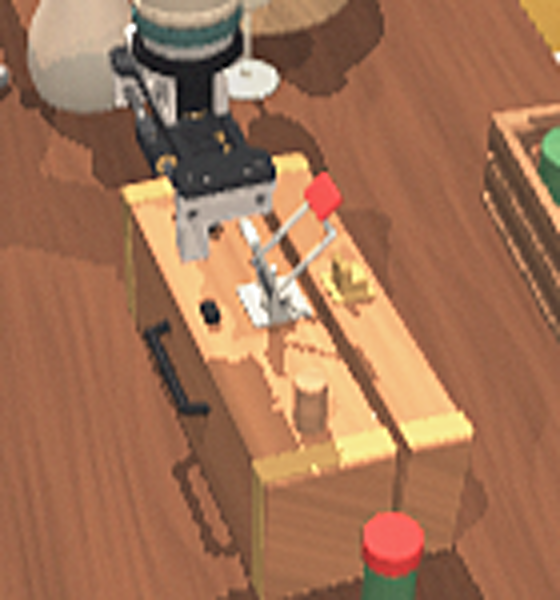

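```bash
python3 - <<'E'
from rig import env
from h import *
s=env.capture("side");t=env.capture("top")
p=env.get_tcp_pos()
for c,f,o in((s,4,(220,140)),(t,4.8,(210,150))):
    for d in((0,0,0),(-8,0,0),(8,0,0),(0,-12,0),(0,12,0),(0,0,40),(0,0,97),(0,88,97),(0,-88,97),(-37,-88,97),(37,-88,97)): print(d,((proj(c,w(l(p)+d))-o)*f).round())
E
```

```text
(0, 0, 0) [194. 260.]
(-8, 0, 0) [183. 262.]
(8, 0, 0) [204. 258.]
(0, -12, 0) [199. 270.]
(0, 12, 0) [189. 250.]
(0, 0, 40) [193. 218.]
(0, 0, 97) [191. 156.]
(0, 88, 97) [155.  89.]
(0, -88, 97) [231. 230.]
(-37, -88, 97) [179. 242.]
(37, -88, 97) [282. 219.]
(0, 0, 0) [418. 370.]
(-8, 0, 0) [420. 386.]
(8, 0, 0) [416. 354.]
(0, -12, 0) [442. 367.]
(0, 12, 0) [394. 373.]
(0, 0, 40) [422. 365.]
(0, 0, 97) [429. 357.]
(0, 88, 97) [238. 378.]
(0, -88, 97) [620. 336.]
(-37, -88, 97) [630. 417.]
(37, -88, 97) [611. 256.]
```

View pics/t1.png

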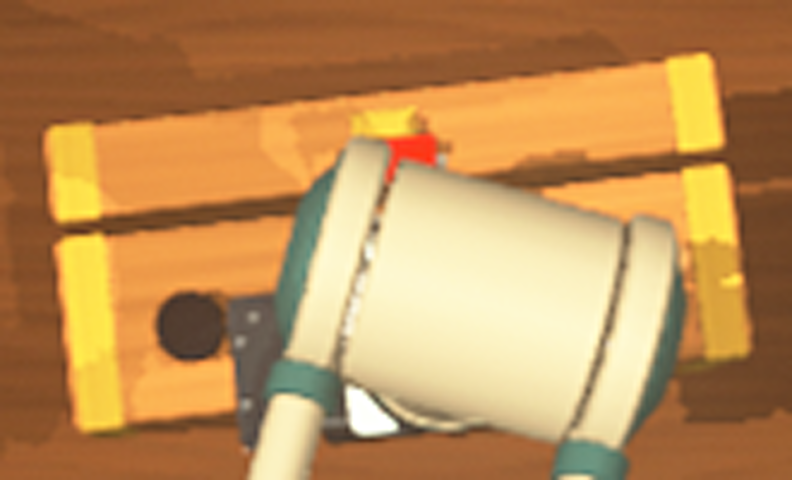

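The TCP projection matches the closed fingertips at (194,260) in the side zoom. They hang clear on the -x side of the lever, whose tip is at (245,225). Next I push the lever open.

```bash
python3 - <<'E'
from rig import env
from h import *
import cv2
env.servo_line(w([-70,0,190]),rate=60)
f0=np.array(env.get_ft_force())
x=-70
while x<-30:
    x+=2
    h=env.servo_line(w([x,0,190]),rate=30)
    f=Rc.T@(np.array(env.get_ft_force())-f0)
    print(x,l(env.get_tcp_pos()).round(1),f.round(1),round(env.get_time_s(),2))
    if f[0]<-7: break
s=env.capture("side")
cv2.imwrite("pics/s2.png",cv2.resize(s["image"][140:290,220:360],None,fx=4,fy=4,interpolation=cv2.INTER_CUBIC))
E
```

```text
-68 [-68.1   0.  190. ] [-0.  -0.8  0.2] 6.84
-66 [-65.9  -0.  190.1] [-0.7 -1.1  0.4] 7.09
-64 [-64.1   0.  190. ] [-1.1 -0.6  0.9] 7.34
-62 [-6.23e+01  1.00e-01  1.90e+02] [-3.1 -0.7  1.7] 7.59
-60 [-59.8   0.  190. ] [-1.7 -1.4  1. ] 7.84
-58 [-57.6  -0.  190. ] [-1.5 -0.3  0.5] 8.09
-56 [-55.6  -0.  190. ] [-1.2  0.3  0.7] 8.34
-54 [-53.7  -0.  190. ] [-1.2 -0.9  0.4] 8.59
-52 [-51.7  -0.  190. ] [-1.  -1.1  0.4] 8.84
-50 [-49.7  -0.  190. ] [-1.  -0.8  0.8] 9.09
-48 [-47.7  -0.  190. ] [-0.5 -0.4  1.2] 9.34
-46 [-45.7  -0.  190. ] [-0.2  0.3 -0.5] 9.59
-44 [-45.1   0.  189.9] [-4.6 -1.3  2.9] 9.84
-42 [-45.    0.  189.9] [-7.7 -0.8  5.7] 10.09
```

View pics/s2.png

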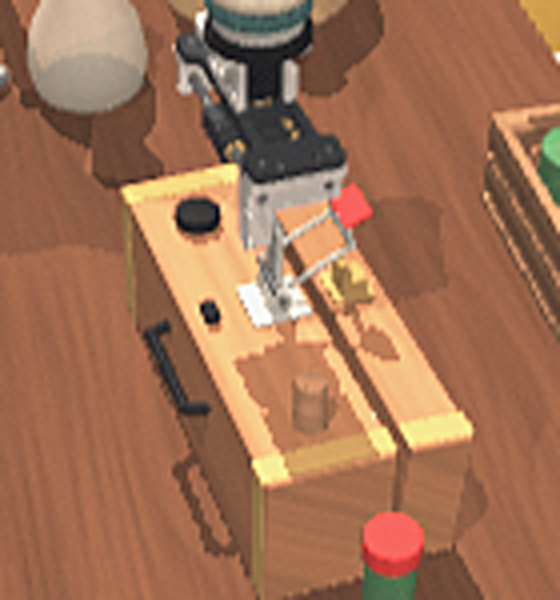

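The fingers stopped at -45 mm with the force rising, so the lever is at its stop. In the picture it stands upright at (275,225), and the pad is at (350,206). I'll back off, go up and over, and measure the pad.

```bash
python3 - <<'E'
from rig import env
from h import *
import cv2
env.servo_line(w([-60,0,190]),rate=80)
env.servo_line(w([-60,0,290]),rate=250)
s=env.capture("side")
cv2.imwrite("pics/s3.png",cv2.resize(s["image"][140:290,220:360],None,fx=4,fy=4,interpolation=cv2.INTER_CUBIC))
im=s["image"].astype(int);m=(im[...,2]>190)&(im[...,1]<90)&(im[...,0]<90);k=np.zeros_like(m);k[170:230,290:330]=1
a,st=cen(m&k);P=ony(s,a,0);v=P-hinge(1.56);e=np.arctan2(v[2],v[0])-np.arctan2(14,81.2)
print(a,st,P,np.hypot(v[0],v[2]),"e",e,"padtop",bar(1.56,e,81.2,17),bar(1.56,e))
print(env.get_time_s())
E
```

```text
[307.16071429 191.41071429] [302 186  11  11  56] [ 29.24346048   0.         210.217709  ] 82.04134825883004 e 0.5018741222500115 padtop [ 28.07927036   0.         213.06999726] [ 23.98389476   0.         191.43142293]
11.1167
```

View pics/s3.png

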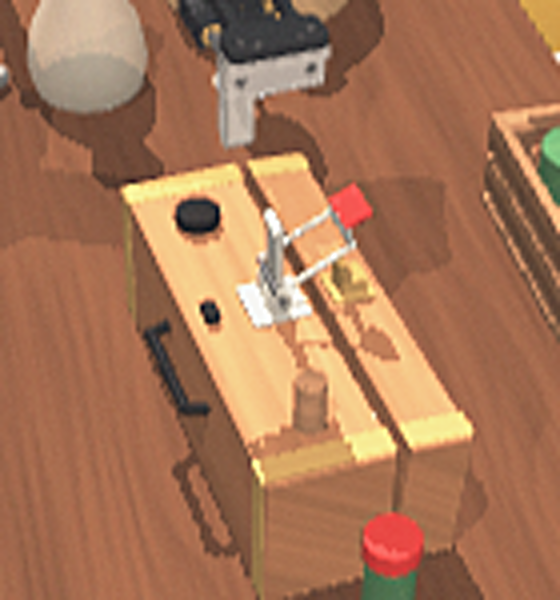

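```bash
python3 - <<'E'
from rig import env
from h import *
import cv2
env.servo_line(w([26,0,290]),rate=250)
T=lambda e,dz=0: w(bar(1.56,e,81.2,17)+[0,0,dz])
env.servo_line(T(0.5,15),rate=200)
env.wait(0.1)
f0=np.array(env.get_ft_force())
for e in np.arange(0.5,0.24,-0.03):
    env.servo_line(T(e),rate=40)
    f=Rc.T@(np.array(env.get_ft_force())-f0)
    print(round(e,3),l(env.get_tcp_pos()).round(1),f.round(1),round(env.get_time_s(),2))
    if f[2]>8: break
s=env.capture("side")
cv2.imwrite("pics/s4.png",cv2.resize(s["image"][140:290,220:360],None,fx=4,fy=4,interpolation=cv2.INTER_CUBIC))
np.save("f0.npy",f0)
E
```

```text
0.5 [2.810e+01 1.000e-01 2.126e+02] [-0.1  1.   0.6] 12.69
0.47 [ 29.9   0.  211. ] [-0.2  0.5 -0.1] 12.94
0.44 [ 31.4   0.  208.9] [-0.4 -0.3  0.3] 13.19
0.41 [ 32.8   0.  206.9] [ 0.1  0.5 -0. ] 13.44
0.38 [ 34.2   0.  204.8] [ 0.3 -0.4  0.3] 13.69
0.35 [ 35.5   0.  202.7] [ 0.2  1.1 -0.6] 13.94
0.32 [ 36.8   0.  200.6] [ 0.1 -1.4  0. ] 14.19
0.29 [ 38.   -0.  198.4] [ 1.4 -0.1  0.1] 14.44
0.26 [ 39.1   0.  196.2] [ 0.2  0.  -0.6] 14.69
```

View pics/s4.png

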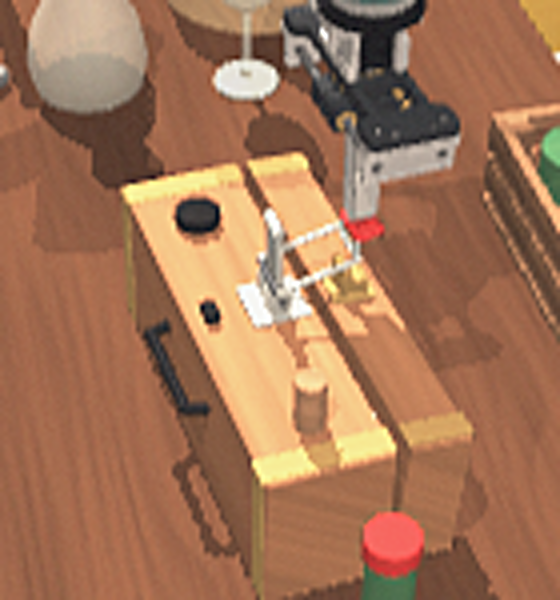

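The loop is following the finger: the pad is now at (362,227), under the fingertip. I'll continue in small steps by feel.

```bash
python3 - <<'E'
from rig import env
from h import *
import cv2
T=lambda e,dz=0: w(bar(1.56,e,81.2,17)+[0,0,dz])
f0=np.load("f0.npy");pk=0;drop=False;mn=99
e=0.26
while e>-0.27:
    e-=0.009
    env.servo_line(T(e),rate=10)
    f=Rc.T@(np.array(env.get_ft_force())-f0)
    print(round(e,3),l(env.get_tcp_pos())[[0,2]].round(1),f.round(1),round(env.get_time_s(),2))
    pk=max(pk,f[2])
    if f[2]>24: print("HI");break
    if pk>5 and f[2]<pk-4: print("DROP");break
s=env.capture("side")
cv2.imwrite("pics/s5.png",cv2.resize(s["image"][140:290,220:360],None,fx=4,fy=4,interpolation=cv2.INTER_CUBIC))
E
```

```text
0.251 [ 39.5 195.7] [ 0.7  0.7 -0.9] 14.99
0.242 [ 39.8 195. ] [ 0.1 -0.4 -0.5] 15.24
0.233 [ 40.2 194.4] [ 0.8 -0.6 -0.6] 15.49
0.224 [ 40.5 193.7] [ 0.5 -0.1 -1.2] 15.74
0.215 [ 40.8 193. ] [-0.  -0.1  0.1] 15.99
0.206 [ 41.1 192.3] [ 0.2 -0.2  0.1] 16.24
0.197 [ 41.4 191.6] [ 0.8  0.3 -0.1] 16.49
0.188 [ 41.7 190.9] [-0.4 -0.3  0.1] 16.74
0.179 [ 42.  190.2] [-0.   0.6  0.3] 16.99
0.17 [ 42.2 189.5] [0.7 0.1 0.2] 17.24
0.161 [ 42.5 188.9] [-0.2 -0.1 -0.1] 17.49
0.152 [ 42.8 188.1] [-0.6 -0.1 -0.9] 17.74
0.143 [ 43.  187.4] [-0.1  0.4 -0.1] 17.99
0.134 [ 43.3 186.8] [ 0.2  0.3 -0.1] 18.24
0.125 [ 43.5 186. ] [ 0.6 -0.2  0.4] 18.49
0.116 [ 43.8 185.3] [0.4 0.1 0.1] 18.74
0.107 [ 44.  184.6] [-0.2  0.5 -0.1] 18.99
0.098 [ 44.2 183.9] [ 0.2  0.6 -0.1] 19.24
0.089 [ 44.5 183.2] [-0.1 -0.1  0.4] 19.49
0.08 [ 44.7 182.5] [ 0.7 -0.2  0. ] 19.74
0.071 [ 44.9 181.7] [0.8 0.3 0. ] 19.99
0.062 [ 45.1 181. ] [ 0.9 -0.1 -0. ] 20.24
0.053 [ 45.2 180.3] [ 0.4 -0.3 -0.9] 20.49
0.044 [ 45.4 179.6] [-0.3  0.2  0.6] 20.74
0.035 [ 45.6 178.9] [-0.5 -0.  -0.3] 20.99
0.026 [ 45.8 178.2] [ 0.1 -0.2  0.1] 21.24
0.017 [ 45.9 177.4] [1.3 0.5 0.7] 21.49
0.008 [ 46.1 176.7] [-0.1  0.   0.1] 21.74
-0.001 [ 46.3 176. ] [ 1.  -0.8 -1.1] 21.99
-0.01 [ 46.4 175.2] [ 0.5 -0.9 -0.5] 22.24
-0.019 [ 46.6 174.5] [ 0.8 -0.3  0.1] 22.49
-0.028 [ 46.7 173.8] [1.2 0.  0.2] 22.74
-0.037 [ 46.8 173. ] [-0.4 -0.   0.1] 22.99
-0.046 [ 47.  172.3] [-0.1  0.1  0.6] 23.24
-0.055 [ 47.1 171.6] [ 0.2 -0.1 -0.5] 23.49
-0.064 [ 47.2 171.1] [-0.1 -0.6  1.7] 23.74
-0.073 [ 47.3 170.6] [-0.2 -0.3  5.5] 23.99
-0.082 [ 47.4 170.2] [-1.4  0.7  6.5] 24.24
-0.091 [ 47.4 169.9] [-2.4  0.8  8.2] 24.49
-0.1 [ 47.6 169.6] [-2.8  0.6 10. ] 24.74
-0.109 [ 47.7 169.3] [-3.4  0.5 11.8] 24.99
-0.118 [ 47.8 168.8] [-2.3  1.3 13.2] 25.24
-0.127 [ 48.  166.9] [-0.9  0.6  3.9] 25.49
DROP
```

View pics/s5.png

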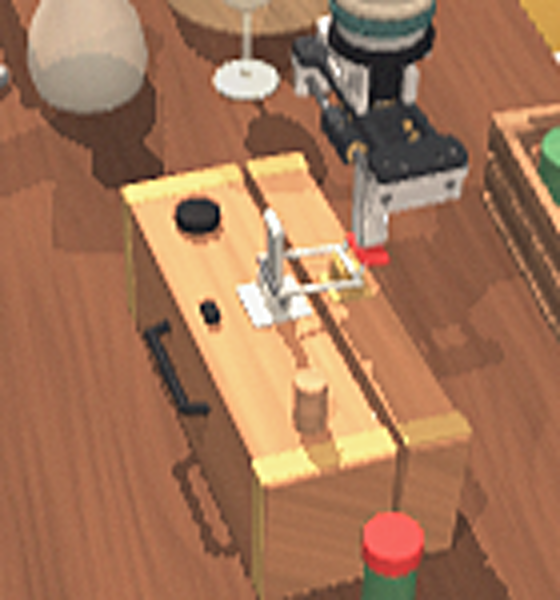

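The push rose to 13 N and then dropped to 4 N, so the bar clicked under the nose; the picture shows the pad at (370,250) and the loop level over the strike. I'll seat it gently, lift off, and check the loop stays.

```bash
python3 - <<'E'
from rig import env
from h import *
import cv2
f0=np.load("f0.npy")
p=l(env.get_tcp_pos())
for i in range(3):
    p[2]-=0.6; env.servo_line(w(p),rate=10)
    f=Rc.T@(np.array(env.get_ft_force())-f0); print(l(env.get_tcp_pos())[[0,2]].round(1),f.round(1))
    if f[2]>6: break
p[2]=240; env.servo_line(w(p),rate=200)
env.servo_line(w([-3,0,240]),rate=200)
s=env.capture("side");t=env.capture("top")
cv2.imwrite("pics/s6.png",cv2.resize(s["image"][140:290,220:360],None,fx=4,fy=4,interpolation=cv2.INTER_CUBIC))
print(env.get_time_s())
E
```

```text
[ 48.  165.2] [-0.6  0.5 -0.5]
[ 47.8 164.6] [1.  0.3 0. ]
[ 47.9 164.5] [0.4 0.2 0.1]
27.325
```

View pics/s6.png

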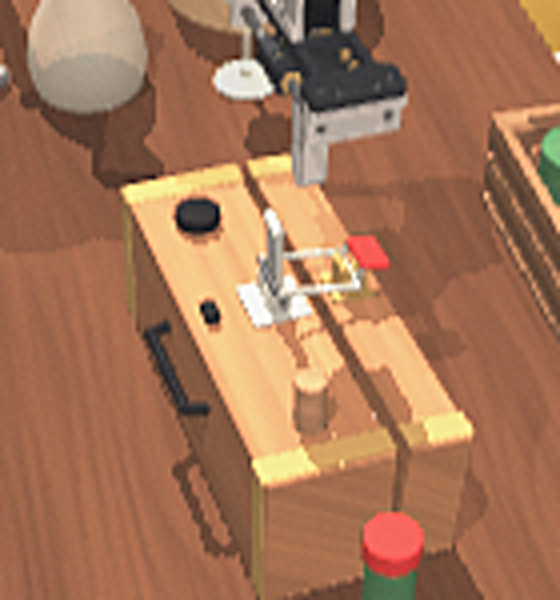

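The loop stays level at its hooked height, with the pad at (367,252) and the bar behind the nose. Now I close the lever along its arc.

```bash
python3 - <<'E'
from rig import env
from h import *
import cv2
r=52;H=9
def T(q,H=H): return w([-30-r*np.cos(q)+3*np.sin(q)+H,0,146+r*np.sin(q)+3*np.cos(q)])
env.servo_line(T(1.56,H+12),rate=150)
env.wait(.1); f0=np.array(env.get_ft_force())
env.servo_line(T(1.56,H+4),rate=30)
q=1.56
while q>0.0:
    q=max(q-0.06 if q>0.5 else q-0.04,0)
    env.servo_line(T(q),rate=30)
    f=Rc.T@(np.array(env.get_ft_force())-f0)
    print(round(q,3),l(env.get_tcp_pos())[[0,2]].round(1),f.round(1),round(env.get_time_s(),2))
    if np.linalg.norm(f)>25: print("HI");break
s=env.capture("side")
cv2.imwrite("pics/s7.png",cv2.resize(s["image"][140:290,220:360],None,fx=4,fy=4,interpolation=cv2.INTER_CUBIC))
np.save("f0.npy",f0)
E
```

```text
1.5 [-21.3 198.4] [ 2.8 -1.9  0.9] 28.66
1.44 [-24.5 198.2] [ 4.1 -1.   1. ] 28.91
1.38 [-27.9 197.9] [ 3.6 -0.8  1.5] 29.16
1.32 [-31.1 197.2] [ 3.7 -1.4  1.4] 29.41
1.26 [-34.  196.5] [ 4.6 -1.7  2.2] 29.66
1.2 [-36.9 195.7] [ 5.6 -0.9  2.9] 29.91
1.14 [-39.9 194.6] [ 4.8 -1.2  1.9] 30.16
1.08 [-42.9 193.3] [ 4.6 -0.9  3. ] 30.41
1.02 [-45.8 191.9] [ 4.9 -1.6  3.3] 30.66
0.96 [-48.6 190.3] [ 4.6 -1.6  2.5] 30.91
0.9 [-51.3 188.5] [ 4.7 -1.5  3.3] 31.16
0.84 [-53.8 186.6] [ 4.2 -1.8  2.9] 31.41
0.78 [-56.2 184.5] [ 4.6 -2.3  2.8] 31.66
0.72 [-58.5 182.4] [ 2.3 -2.3  2.1] 31.91
0.66 [-60.7 180. ] [ 3.5 -2.3  3.1] 32.16
0.6 [-62.7 177.6] [ 1.5 -1.9  2.6] 32.41
0.54 [-64.5 175.1] [ 1.1 -1.9  1.6] 32.66
0.48 [-66.2 172.4] [ 1.4 -1.3  2.2] 32.91
0.44 [-67.2 170.6] [ 0.8 -1.6  2.1] 33.16
0.4 [-68.1 168.7] [ 0.7 -2.9  1.7] 33.41
0.36 [-69.  166.8] [-0.  -1.6  1.5] 33.66
0.32 [-69.8 164.9] [ 0.3 -1.1  1.5] 33.91
0.28 [-70.5 162.9] [-0.3 -0.6  0.3] 34.16
0.24 [-71.1 161. ] [ 0.2 -0.5  1.2] 34.41
0.2 [-71.6 159. ] [0.2 0.5 0.2] 34.66
0.16 [-72. 157.] [ 0.4 -0.9  1.5] 34.91
0.12 [-72.3 155. ] [ 0.4 -0.  -0.8] 35.16
0.08 [-72.6 152.9] [ 0.2 -0.1 -1. ] 35.41
0.04 [-73.  150.9] [ 0.6 -0.3  0.8] 35.66
0 [-72.8 149.3] [ 0.4 -0.4  2. ] 35.91
```

View pics/s7.png

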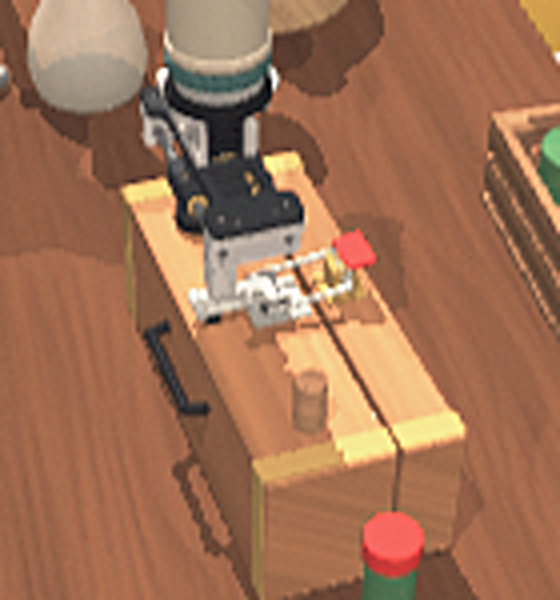

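The lever lies down with its tip at (205,300), and the lid gap is now a thin line. I'll press it lightly to confirm the end stop, then retreat and look.

```bash
python3 - <<'E'
from rig import env
from h import *
import cv2
f0=np.load("f0.npy");p=l(env.get_tcp_pos())
for i in range(6):
    p[2]-=0.5; env.servo_line(w(p),rate=10)
    f=Rc.T@(np.array(env.get_ft_force())-f0); print(l(env.get_tcp_pos())[2].round(1),f.round(1))
    if f[2]>10: break
p=l(env.get_tcp_pos());p[2]=300; env.servo_line(w(p),rate=200)
env.movep(w([-250,-60,380]),ORI)
env.wait(.5)
s=env.capture("side");t=env.capture("top")
cv2.imwrite("pics/s8.png",cv2.resize(s["image"][170:290,240:345],None,fx=5,fy=5,interpolation=cv2.INTER_CUBIC))
cv2.imwrite("pics/t8.png",cv2.resize(t["image"][150:250,210:375],None,fx=4.8,fy=4.8,interpolation=cv2.INTER_CUBIC))
print(env.get_time_s())
for q in (0,.1,.2,.4):print(q,proj(s,w(tip(q)))*5-[1200,850])
E
```

```text
149.2 [ 0.4 -0.1  4.1]
149.2 [-1.2  1.5  7.2]
149.2 [-2.1  0.  10.8]
39.0417
0 [146.97716495 229.58330245]
0.1 [147.30086747 221.90498466]
0.2 [148.59187663 214.03952411]
0.4 [154.04362091 198.07312703]
```

View pics/s8.png

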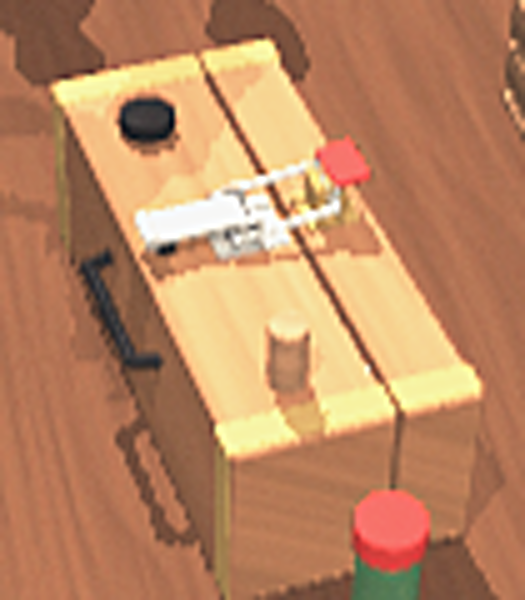

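View pics/t8.png

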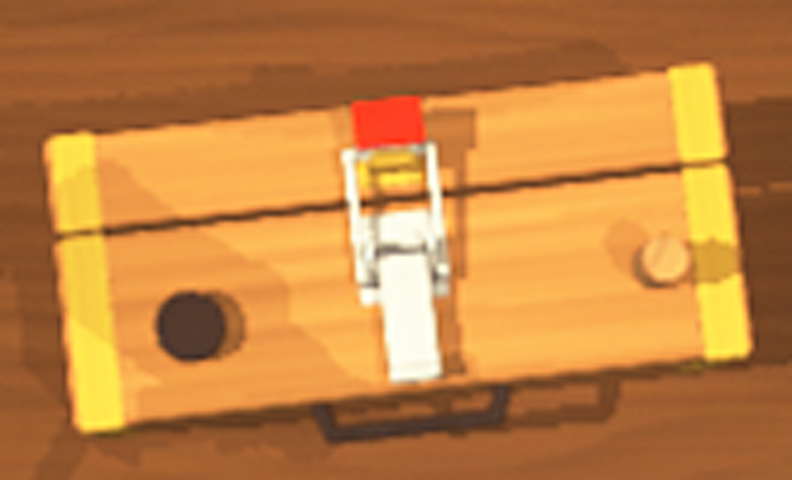

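With the robot clear, the lid gap is the thin shut seam. The lever lies level with its tip at about (147,228), where q = 0 predicts (147,230). The cork and foil cutter haven't moved. I'm handing the job in.

```bash
python3 - <<'E'
from rig import env
env.finish_job(); print(env.get_time_s())
E
```

```text
the job is handed in; nothing more can be done
the job is handed in; nothing more can be done
```

The wine case is closed and latched, and the job was handed in at about 39 s of the 72 s allowed.

- **Lever open:** I pushed the lever up until it met its stop, with the force rising to about 8 N and no further travel.
- **Hooking:** I pressed the red pad down until the push peaked at 13 N and dropped to 4 N, which was the bar clicking under the nose. I then followed it down about 2 mm more with almost no force and never felt the bar reach the brass seat. The picture showed it hooked, and it held while I closed the lever.
- **Closing:** I pushed the lever over along its arc. The push peaked at about 6 N and faded away from about 0.3 rad, as expected past the toggle point. A last light press met the hard stop at 11 N, the lever's top face 149 mm up, which matches fully closed.
- **Last check:** With the robot clear, the pictures showed the lid shut to a thin seam and the lever level where the closed position predicts. The cork and foil cutter had not moved. I did not compare the bottles, glass, carafe, funnel and brush before and after; the arm's moves were planned to stay clear of them.

No check failed or disagreed.

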